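# Ease the file out of the hatch box

## Task

A wooden batten lies across the hatch of the blue tool box: lift it off and lay it flat on the bench, clear of the box. Then take the file out of the box; it is longer than the hatch, so slide it along, tilt it and draw it out end first. Finish with the file still in the gripper, held motionless in the air with every part of it at least a few centimetres higher than the box top, and leave the tape roll and the yellow tin undisturbed.

Things in the scene. Friction and masses are not known exactly. Their poses are not given: they have to be found in the camera images.
- tool_box: Blue steel box fixed to the bench, outer size 215 (x) x 410 (y) x 62 (z) mm. Origin: centre of its underside, on the bench; z up. Inner floor (grey) 8 mm above the bench; inside 205 x 400 mm, 50 mm high. The fixed top plate, 4 mm thick (58 to 62 mm above the bench), has one hatch centred on the origin, 160 mm along x and 150 mm along y. Place and yaw vary.
- hatch (a point): Centre of the hatch at the upper face of the box top, 62 mm above the bench.
- batten: Loose pale wooden batten 35 (x) x 200 (y) x 18 (z) mm, about 0.07 kg, lying across the hatch on the box top, its length roughly along box x. Origin: centre of its underside; its own y runs along its length, z up.
- file: Loose flat file, 245 mm long, under 0.26 kg, lying on the box's inner floor roughly along box y, handle to box +y, handle end hidden under the top plate. Origin: mid-length, at the underside; own y from blade tip (-122 mm) to handle end (+122), z up. Round timber handle 26 mm thick, y = 22 to 122, z = 3 to 29 mm; steel blade 20 mm wide, y = -122 to 27, z = 0 to 16 mm.
- file_tip (a point): Point in the file's blade tip, 2 mm inside the end (file y = -120 mm, z = 8 mm).
- file_butt (a point): Point in the end of the file's handle, 2 mm inside the end (file y = +120 mm, z = 16 mm).
- tape: Bystander: loose roll of beige masking tape 96 mm across, 25 mm high, lying flat to the robot's left of the box. Origin: centre of its underside.
- yellow_tin: Bystander: loose open yellow tin of screws, 73 mm across, 49 mm high, to the robot's right behind. Origin: centre of its underside.
Things that resemble listed ones, but are neither listed nor needed, are in the scene too. There is more than one size of the file; the one meant has the size given above. Leave any green look-alike of the batten alone.

How it is judged:
On the way, in this order (a step that is already met when the one before it is completed fails the run):
1. the batten lies flat on the bench, off the box and let go (height (world z) of batten below 0.04 m and angle between batten's own y axis and vertical between 1.45 and 1.69 rad and (x of batten in the frame of tool_box above 0.11 m or x of batten in the frame of tool_box below -0.11 m or y of batten in the frame of tool_box above 0.21 m or y of batten in the frame of tool_box below -0.21 m) and contact force between batten and the fingers below 0.05 N and linear speed of batten below 0.02 m/s), for 0.2 s.
2. the file stands tilted in the hatch: one end above the box top, the other still below it (((height (world z) of file_butt above 0.07 m and height (world z) of file_tip below 0.058 m) or (height (world z) of file_tip above 0.07 m and height (world z) of file_butt below 0.058 m))), for 0.05 s.
At the end, for the whole second after the job is handed in: File held still by the fingers (over 1 N, under 0.03 m/s), both ends over 85 mm above the bench, touching neither box nor batten; batten at rest on the bench, length within 0.12 rad of level, its middle over 2 mm outside the box outline, touching neither box nor fingers (all of step 1 and height (world z) of each of file_tip, file_butt above 0.085 m and contact force between file and the fingers above 1 N and contact force between each of file, batten and tool_box below 0.05 N and contact force between file and batten below 0.05 N and linear speed of file below 0.03 m/s); the arm keeps its last pose, push and grip.
It fails at once if the tape roll is moved more than 30 mm (distance of tape from where it was at the start of the episode above 0.03 m).
It fails at once if the yellow tin is moved more than 30 mm (distance of yellow_tin from where it was at the start of the episode above 0.03 m).
It also fails if it takes over 58 s, if anything falls off the work surface, if the arm or the gripper's body presses on something with over 40 N, if the wrist force passes 120 N, or if a joint passes its speed limit or range.

## Robot

A 7-joint arm with a two-finger parallel gripper is mounted at the origin on a cart in front of the work surface, level with it; the furniture and walls round the work are solid. World frame = base frame: x ahead of the robot, y to its left, z up, the work surface at z = 0. Lengths are in m, angles in rad, forces in N, time in s.
With the tool pointing down it reaches from about 0.35 to 0.9 m from the base axis. Payload 8.1 kg.
Tool frame: the origin (TCP) lies at the very end of the fingers, on their centre line; the grasp point (between the pads) lies 19 mm behind it (arm.grasp_offset is the distance from the TCP to the grasp point, in m); z points along the fingers, y is the direction in which the jaws open and shut (so a half turn about z gives the same grasp; the last joint's range is limited). The gripper opens to 92 mm and grips with 3 to 60 N. Pads are 19 mm wide; open, the fingers measure 130 mm over their backs; the gripper's body (75 mm by 190 mm) begins 47 mm behind the grasp point.
Start: joints at [1.147, 0.434, 0.025, 1.573, -0.012, 1.134, -0.075], TCP at [0.197, -0.593, 0.227] pointing down, gripper open.
Joint ranges: [-2.62, 2.62], [-0.44, 2.09], [-1.27, 1.32], [0.08, 2.57], [-1.32, 4.46], [0.12, 2], [-2.74, 2.74]. Speed limits (rad/s): [2.22, 2.22, 3.01, 3.01, 3.14, 3.14, 3.14].

## Interface

Orientations are given as a rotation vector (axis times angle).
In Python, from cell import arm, eyes, workorder gives the robot as it stands.
- The arm moves only by the shell command python3 -m inch 'ROWS' [FORCE]. ROWS is JSON, a list that holds one entry, the list of rows, each a list of 5 numbers: the closure, from 0 (fully open) to 1 (shut), then the shift along the tool's x, y, z in mm, then the turn about the tool's z in degrees. A call has 1 to 12 rows; each row shifts and turns the pose as measured when the row begins, along the tool's axes as they then stand; what a row does not reach is not made up. A row lasts 1/10 s, in which the tool goes at most 50 mm and 8.59 degrees, less where a joint would pass 70% of its speed; a pose out of reach is approached as far as the arm can. A call with a gripper value outside its range is refused whole. The fingers move at their own pace and stop on an object; FORCE is the grip in N (left out, the last holds). Time passes only in rows, so rows that do not move let the fingers close. It gives the time, the measured TCP pose, the force and the opening at its end, in the units of the state.
- arm.observe(): the state, without advancing time (a new reading comes with each control period).
- eyes.get_image(name): name is "scene" or "top" or "wrist"; returns a dict with "frame" (400x640x3 uint8, blue, green, red), "intrinsics" (3x3 intrinsics, pixels), "rvec" (rotation vector, rad) and "tvec" (3), from world to camera coordinates, as OpenCV has them; the wrist camera has in their place "T_tool_cam" (4x4, takes a point from camera to tool coordinates, whose origin is the TCP and whose axes are the flange's). Camera axes: x right, y down, z forward; pixel columns grow to the right and rows downward; lengths in m; the calibration is good to about 2 mm. A picture is of the moment at which its call begins: read the wrist's pose just before it. There is no depth.
- workorder.sign_off(): hands the job in, once; it reports no verdict.
The state is a dict: "clock": time; "joints": joint angles; "dq": joint speeds; "joint_efforts": joint torques, N m; "position": TCP position; "ee_rot": TCP orientation; "force": force on the tool from outside, world axes, zero at the start; "ft_torque": the same for the moment, N m; "width": opening from 0.0 (shut) to 1.0 (fully open).
Only numpy, scipy, OpenCV 4.12 (cv2) and the standard library are available. Lean on these libraries where they do the work, as an engineer would, in place of code of your own. Each camera call takes 0.05 s, during which the arm holds its last target.

## Working session

There is one attempt and no reset: what is moved stays moved. The work goes in short steps, Python scripts to look and compute and a shell command to move; the robot and the scene stay as the last step left them, time stands still between calls to the robot, and variables do not carry over. Pictures are saved under pics/ and viewed, and the job is handed in when it is done.

```bash
ls; mkdir -p pics; python3 - <<'E'
from cell import arm, eyes, workorder
import cv2
print(arm.observe(), arm.grasp_offset)
for n in ["scene","top"]:
    d=eyes.get_image(n); cv2.imwrite(f"pics/{n}0.png",d["frame"]); print(n,d["intrinsics"],d["rvec"],d["tvec"])
E
```

```text
pics
{'clock': 0.0, 'joints': array([ 1.14738419,  0.43523534,  0.02496929,  1.57407781, -0.01157197,
        1.13395733, -0.07509971]), 'dq': array([-0.00107079,  0.00086283,  0.00038432, -0.00182898, -0.00029952,
       -0.00046303,  0.00022691]), 'joint_efforts': array([-1.10456956e-04, -6.67854381e+01,  9.84919108e-01, -3.14465010e+01,
       -6.06178259e-02,  4.30789590e-02,  1.74933375e-04]), 'position': array([ 0.19687267, -0.5926697 ,  0.2259447 ]), 'ee_rot': array([-3.09981603e+00, -5.01452206e-01,  6.36268737e-04]), 'force': array([ 0.20122812,  0.30024747, -1.12403259]), 'ft_torque': array([ 0.05456284,  0.01465092, -0.01855749]), 'width': 0.9993965641998727} 0.0188
scene [[494.83304183   0.         317.88660827]
 [  0.         494.83304183 195.89983518]
 [  0.           0.           1.        ]] [ 0.84016801 -2.25221951  1.41098551] [0.38971354 0.19077297 1.62037591]
top [[415.82554688   0.         322.11246103]
 [  0.         415.82554688 195.29307577]
 [  0.           0.           1.        ]] [ 2.14222384 -2.17243647  0.10937871] [0.04406428 0.50629959 1.25184357]
```

View pics/scene0.png

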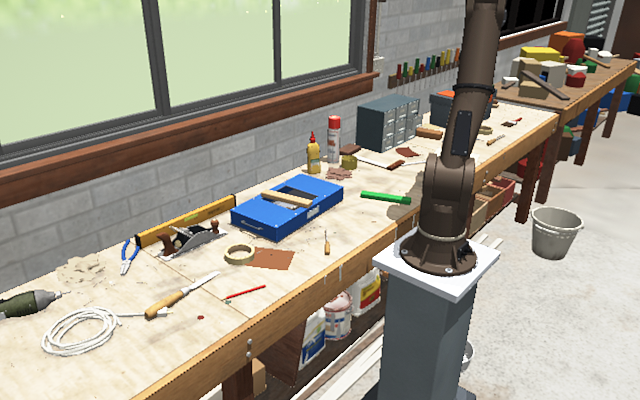

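View pics/top0.png

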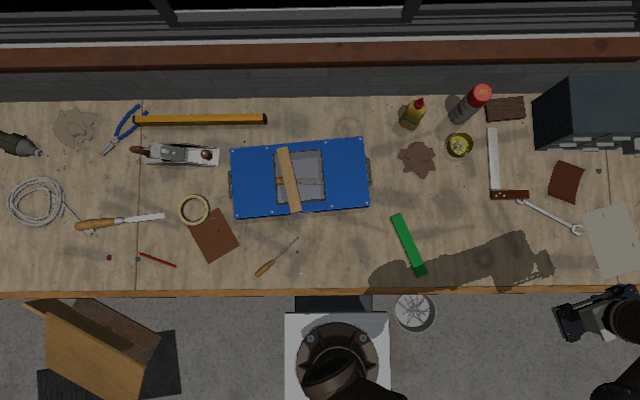

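The top view shows the blue box at cols 230–370, rows 137–217. The batten is at about (288,180), the hatch at about (300,177), the tape at (193,209) and the tin at (460,145).

```bash
cat > h.py <<'E'
import numpy as np, cv2
from cell import arm, eyes, workorder
from scipy.spatial.transform import Rotation as R
def ray(d,px):
    K=d["intrinsics"]; Rm=cv2.Rodrigues(np.array(d["rvec"],float))[0]; t=np.array(d["tvec"]).ravel()
    c=-Rm.T@t; v=Rm.T@np.linalg.inv(K)@np.array([px[0],px[1],1.0]); return c,v
def onz(d,px,z):
    c,v=ray(d,px); return c+v*(z-c[2])/v[2]
def proj(d,p):
    return cv2.projectPoints(np.array(p,float).reshape(-1,3),np.array(d["rvec"],float),np.array(d["tvec"],float),d["intrinsics"],None)[0].reshape(-1,2)
def wristcam(d,pos,rot):
    T=np.eye(4);T[:3,:3]=R.from_rotvec(rot).as_matrix();T[:3,3]=pos
    W=T@d["T_tool_cam"]; Rm=W[:3,:3].T
    d["rvec"]=cv2.Rodrigues(Rm)[0]; d["tvec"]=-Rm@W[:3,3]; return d
def st():
    s=arm.observe(); M=R.from_rotvec(s["ee_rot"]).as_matrix()
    print("t",round(s["clock"],2),"p",s["position"].round(4),"w",round(s["width"],3),"F",s["force"].round(1),"\nR",M.round(3).tolist(),"q",s["joints"].round(2)); return s,M
E
python3 - <<'E'
from h import *
d=eyes.get_image("top"); f=d["frame"]
hsv=cv2.cvtColor(f,cv2.COLOR_BGR2HSV)
m=cv2.inRange(hsv,(100,150,60),(125,255,255)); 
cs=max(cv2.findContours(m,cv2.RETR_EXTERNAL,cv2.CHAIN_APPROX_NONE)[0],key=cv2.contourArea)
pts=np.array([onz(d,p[0],0.062)[:2] for p in cs])
r=cv2.minAreaRect((pts*1000).astype(np.float32)); print("box",r)
# batten
m2=cv2.inRange(hsv,(12,60,120),(30,255,255)); m2[:, :265]=0;m2[:,310:]=0;m2[:140]=0;m2[222:]=0
cs=max(cv2.findContours(m2,cv2.RETR_EXTERNAL,cv2.CHAIN_APPROX_NONE)[0],key=cv2.contourArea)
pts=np.array([onz(d,p[0],0.08)[:2] for p in cs])
r=cv2.minAreaRect((pts*1000).astype(np.float32)); print("bat",r, cv2.boxPoints(r))
for n,p,z in [("tape",(193,209),.025),("tin",(460,145),.049),("bench edge",(300,292),0)]: print(n,onz(d,p,z))
cv2.imwrite("pics/z1.png",cv2.resize(f[120:300,170:480],None,fx=2.5,fy=2.5,interpolation=cv2.INTER_CUBIC))
st()
E
```

```text
box ((560.523193359375, 106.08612060546875), (213.98106384277344, 409.59521484375), 4.63542366027832)
bat ((551.2533569335938, 135.06393432617188), (197.25645446777344, 30.79034423828125), 12.680191993713379) [[451.65125 128.43384]
 [458.41003  98.39447]
 [650.85547 141.69403]
 [644.0967  171.7334 ]]
tape [0.4705684  0.43660818 0.025     ]
tin [ 0.65328182 -0.38734408  0.049     ]
bench edge [0.21227234 0.10917672 0.        ]
t 0.15 p [ 0.1969 -0.5928  0.2262] w 0.994 F [-0.2 -0.2 -0.5] 
R [[0.949, 0.315, -0.0], [0.315, -0.949, 0.001], [-0.0, -0.001, -1.0]] q [ 1.15  0.44  0.02  1.57 -0.01  1.13 -0.08]
```

View pics/z1.png

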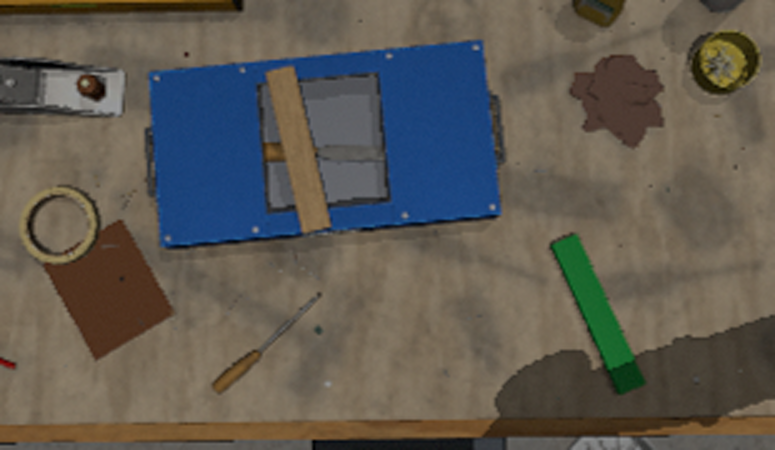

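```bash
cat >> h.py <<'E'
def go(x,y,yawdeg):
    """remaining shift in tool axes (mm) for target xy and tool-y heading (deg)"""
    s,M=st(); dlt=np.array([x,y,s["position"][2]])-s["position"]
    h=np.degrees(np.arctan2(M[1,1],M[0,1])); t=(h-yawdeg+90)%180-90
    print("shift tool mm",(M.T@dlt*1000).round(1),"turn deg",round(t,1),"heading",round(h,1))
E
python3 -m inch '[[[0.0,33,-34,0,0],[0,33,-34,0,0],[0,33,-34,0,0],[0,33,-34,0,0],[0,33,-34,0,0],[0,33,-34,0,0],[0,33,-34,0,0],[0,33,-34,0,0],[0,33,-34,0,0],[0,33,-34,0,0],[0,33,-34,0,0],[0,0,0,0,0]]]'
python3 -c "
from h import *
go(.551,.135,102.7)"
```

```text
clock: 1.35
position: [0.4294, -0.1064, 0.2234]
ee_rot: [-3.101, -0.495, 0.002]
force: [0.1, -0.3, 0.3]
width: 1.002
t 1.35 p [ 0.4294 -0.1064  0.2234] w 1.002 F [ 0.1 -0.3  0.3] 
R [[0.95, 0.311, -0.001], [0.311, -0.95, 0.001], [-0.001, -0.001, -1.0]] q [ 0.4   0.16 -0.31  1.98  0.06  1.01 -1.2 ]
shift tool mm [ 190.7 -191.6    0. ] turn deg 5.4 heading -71.9
```

```bash
python3 -m inch '[[[0.0,32,-32,0,0],[0,32,-32,0,0],[0,32,-32,0,0],[0,32,-32,0,0],[0,32,-32,0,0],[0,25,-25,0,5.4],[0,0,0,0,0]]]'
python3 - <<'E'
from h import *
go(.551,.135,102.7)
s=arm.observe(); d=eyes.get_image("wrist"); d=wristcam(d,s["position"],s["ee_rot"])
cv2.imwrite("pics/w1.png",d["frame"]); np.save("w1.npy",np.array([d["rvec"].ravel(),np.ravel(d["tvec"])]))
print(proj(d,[[.551,.135,.08],[.5605,.106,.062]]))
E
```

```text
clock: 2.05
position: [0.5502, 0.1312, 0.2213]
ee_rot: [-3.123, -0.336, 0.005]
force: [-0.8, 0.1, 0.2]
width: 1.001
t 2.05 p [0.5502 0.1312 0.2213] w 1.001 F [-0.8  0.1  0.2] 
R [[0.977, 0.213, -0.003], [0.213, -0.977, -0.0], [-0.003, -0.001, -1.0]] q [-0.04  0.38 -0.39  1.7   0.16  1.1  -1.84]
shift tool mm [ 1.5 -3.5 -0. ] turn deg -0.4 heading -77.7
[[314.05668399 179.28772177]
 [347.48588297 171.64761478]]
```

View pics/w1.png

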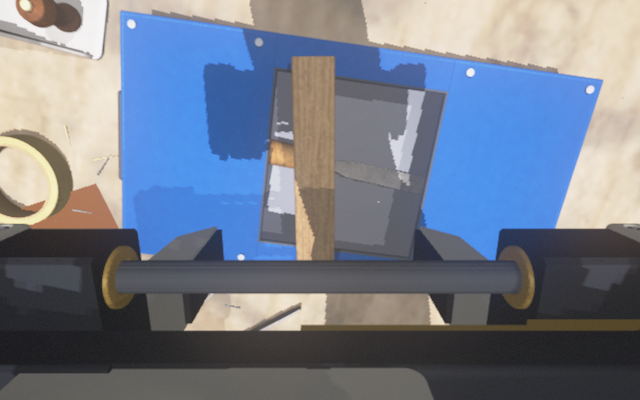

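The wrist view shows the batten upright at cols 293–334, with its centre predicted at col 314, so the aim agrees. The handle is visible at (282,153) and the blade runs to (410,180). Next I descend.

```bash
python3 -m inch '[[[0.0,1.5,-3.5,35,-0.4],[0,0,0,35,0],[0,0,0,35,0],[0,0,0,25,0],[0,0,0,15,0],[0,0,0,6,0],[0,0,0,0,0]]]'
python3 -c "
from h import *
go(.551,.135,102.7)"
```

```text
clock: 2.8
position: [0.5486, 0.1189, 0.0654]
ee_rot: [3.114, 0.344, -0.009]
force: [-0.1, -0.5, 0.6]
width: 0.998
t 2.8 p [0.5486 0.1189 0.0654] w 0.998 F [-0.1 -0.5  0.6] 
R [[0.976, 0.219, -0.005], [0.219, -0.976, -0.009], [-0.007, 0.008, -1.0]] q [-0.07  0.55 -0.34  1.87  0.27  0.77 -1.91]
shift tool mm [  5.9 -15.2  -0.2] turn deg -0.1 heading -77.4
```

```bash
python3 -m inch '[[[0.0,6,-15,-1,0],[0,0,0,0,0]]]'
python3 -c "
from h import *
go(.551,.135,102.7)"
```

```text
clock: 3.0
position: [0.5523, 0.1348, 0.068]
ee_rot: [3.115, 0.342, -0.006]
force: [0.7, 0.4, 0.2]
width: 1.002
t 3.0 p [0.5523 0.1348 0.068 ] w 1.002 F [0.7 0.4 0.2] 
R [[0.976, 0.217, -0.003], [0.217, -0.976, -0.009], [-0.005, 0.008, -1.0]] q [-0.09  0.55 -0.35  1.85  0.26  0.78 -1.93]
shift tool mm [-1.2 -0.4  0. ] turn deg -0.2 heading -77.5
```

```bash
python3 -m inch '[[[0.3,0,0,2.5,0],[0.8,0,0,0,0],[0.8,0,0,0,0],[0.8,0,0,0,0],[0.8,0,0,0,0],[0.8,0,0,0,0]]]' 30
```

```text
clock: 3.6
position: [0.5537, 0.1354, 0.0678]
ee_rot: [3.115, 0.344, 0.001]
force: [-0.7, 0.2, -0.8]
width: 0.529
```

```bash
python3 -m inch '[[[0.8,0,0,1.5,0],[0.8,0,0,0,0],[0.8,0,0,0,0],[0.8,0,0,0,0],[0.8,0,0,0,0],[0.8,0,0,0,0]]]' 30
```

```text
clock: 4.2
position: [0.5536, 0.1352, 0.066]
ee_rot: [3.114, 0.344, 0.0]
force: [-0.2, 0.7, 0.5]
width: 0.379
```

```bash
python3 -m inch '[[[0.8,0,0,-15,0],[0.8,0,0,-30,0],[0.8,0,0,-30,0],[0.8,0,0,-25,0],[0.8,0,0,0,8],[0.8,0,0,0,0]]]'
python3 - <<'E'
from h import *
go(.535,-.172,94.6)
s=arm.observe(); d=eyes.get_image("wrist")
cv2.imwrite("pics/w2.png",d["frame"])
E
```

```text
clock: 4.8
position: [0.5521, 0.1356, 0.1684]
ee_rot: [3.13, 0.121, -0.005]
force: [-0.3, -0.3, -1.5]
width: 0.376
t 4.8 p [0.5521 0.1356 0.1684] w 0.376 F [-0.3 -0.3 -1.5] 
R [[0.997, 0.077, -0.003], [0.077, -0.997, -0.009], [-0.004, 0.009, -1.0]] q [-0.09  0.43 -0.35  1.76  0.18  0.99 -2.  ]
shift tool mm [-40.9 305.3   2.8] turn deg -0.2 heading -85.6
```

View pics/w2.png

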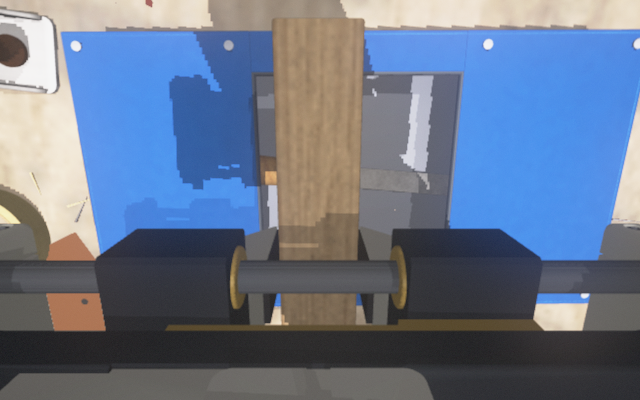

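The batten is held level in the jaws, at cols 275–362, and is off the box. I carry it to the robot's right.

```bash
python3 -m inch '[[[0.8,-5,38,0,0],[0.8,-5,38,0,0],[0.8,-5,38,0,0],[0.8,-5,38,0,0],[0.8,-5,38,0,0],[0.8,-5,38,0,0],[0.8,-5,38,0,0],[0.8,-5,38,0,0],[0.8,0,0,0,0],[0.8,0,0,0,0]]]'
python3 - <<'E'
from h import *
go(.535,-.172,94.6)
d=eyes.get_image("top")
cv2.imwrite("pics/t2.png",cv2.resize(d["frame"][90:300,170:490],None,fx=2.5,fy=2.5))
E
```

```text
clock: 5.85
position: [0.538, -0.1806, 0.1631]
ee_rot: [3.129, 0.2, -0.023]
force: [0.8, 0.8, -0.9]
width: 0.379
t 5.85 p [ 0.538  -0.1806  0.1631] w 0.379 F [ 0.8  0.8 -0.9] 
R [[0.992, 0.127, -0.014], [0.127, -0.992, -0.007], [-0.015, 0.005, -1.0]] q [ 0.43  0.43 -0.28  1.77  0.15  0.98 -1.36]
shift tool mm [-1.9 -8.9 -0. ] turn deg 2.7 heading -82.7
```

View pics/t2.png

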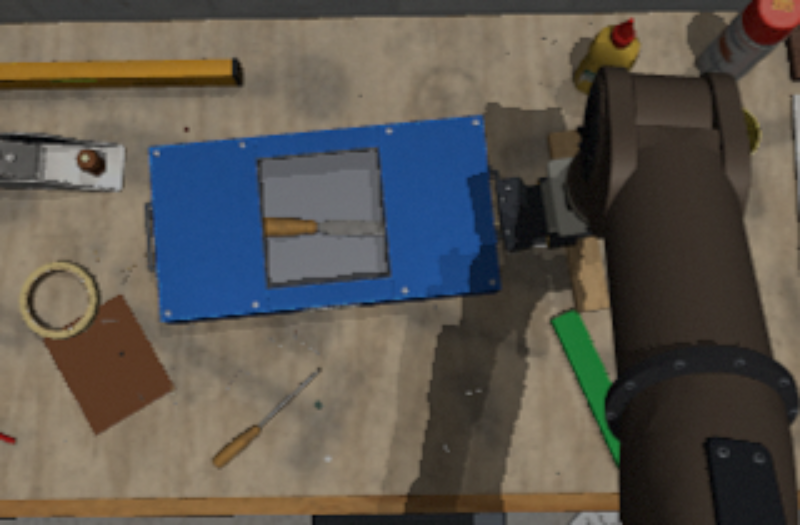

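```bash
python3 - <<'E'
from h import *
d=eyes.get_image("top")
def Z(u,v): return (170+u/2.5,90+v/2.5)
print("green",[onz(d,Z(*p),.018) for p in [(552,318),(578,308)]])
print("junction z.024",onz(d,Z(319,228),.024),"edge",onz(d,Z(265,227),.03), "blade right",onz(d,Z(386,232),.02))
print("blade edges @370",[onz(d,Z(370,v),.024) for v in (223,238)],"handle edges @280",[onz(d,Z(280,v),.026) for v in (219,237)])
go(.55,-.168,94.6)
E
```

```text
green [array([ 0.43705767, -0.17367662,  0.018     ]), array([ 0.44894549, -0.20607691,  0.018     ])]
junction z.024 [0.55261643 0.11258926 0.024     ] edge [0.55398657 0.1790468  0.03      ] blade right [0.54691529 0.02943215 0.02      ]
blade edges @370 [array([0.55793092, 0.0491323 , 0.024     ]), array([0.53912221, 0.04936104, 0.024     ])] handle edges @280 [array([0.56435241, 0.1608676 , 0.026     ]), array([0.54177627, 0.16092095, 0.026     ])]
t 5.95 p [ 0.5381 -0.1802  0.1633] w 0.377 F [-0.7 -1.  -0.7] 
R [[0.992, 0.127, -0.014], [0.127, -0.992, -0.008], [-0.015, 0.006, -1.0]] q [ 0.43  0.43 -0.28  1.77  0.15  0.98 -1.36]
shift tool mm [ 13.4 -10.6  -0.3] turn deg 2.7 heading -82.7
```

```bash
python3 -m inch '[[[0.8,37,-12,0,2.7],[0.8,0,0,35,0],[0.8,0,0,35,0],[0.8,0,0,30,0],[0.8,0,0,15,0],[0.8,0,0,0,0]]]'
python3 -c "
from h import *
go(.575,-.166,94.6)"
```

```text
clock: 6.55
position: [0.5755, -0.1534, 0.0445]
ee_rot: [3.134, 0.155, -0.017]
force: [0.6, -0.0, -0.6]
width: 0.378
t 6.55 p [ 0.5755 -0.1534  0.0445] w 0.378 F [ 0.6 -0.  -0.6] 
R [[0.995, 0.098, -0.011], [0.098, -0.995, -0.004], [-0.011, 0.003, -1.0]] q [ 0.34  0.61 -0.25  1.8   0.21  0.76 -1.49]
shift tool mm [-1.8 12.5  0.1] turn deg 1.1 heading -84.3
```

```bash
python3 -m inch '[[[0.8,-2,13,10,1],[0.8,0,3,18,0],[0.8,0,1,8,0],[0.8,0,0,0,0]]]'
python3 -c "
from h import *
go(.575,-.166,94.6)"
```

```text
clock: 6.95
position: [0.577, -0.171, 0.0095]
ee_rot: [3.134, 0.131, -0.011]
force: [-0.1, -0.6, -0.2]
width: 0.38
t 6.95 p [ 0.577  -0.171   0.0095] w 0.38 F [-0.1 -0.6 -0.2] 
R [[0.997, 0.083, -0.007], [0.083, -0.997, -0.005], [-0.007, 0.004, -1.0]] q [ 0.35  0.66 -0.23  1.81  0.23  0.7  -1.49]
shift tool mm [-1.6 -5.2 -0. ] turn deg 0.2 heading -85.2
```

```bash
python3 -m inch '[[[0.8,0,0,3.5,0],[0.8,0,0,0,0]]]'
python3 -m inch '[[[0.45,0,0,0,0],[0.45,0,0,0,0],[0.45,0,0,0,0],[0.45,0,0,0,0]]]'
```

```text
clock: 7.15
position: [0.5778, -0.1715, 0.007]
ee_rot: [3.134, 0.13, -0.008]
force: [0.9, 0.1, -0.9]
width: 0.377
clock: 7.55
position: [0.5793, -0.1715, 0.0091]
ee_rot: [3.133, 0.13, -0.003]
force: [0.3, 0.5, 0.5]
width: 0.546
```

```bash
python3 -m inch '[[[0.45,0,0,-15,0],[0.45,0,0,-40,0],[0.45,0,0,-45,0],[0.45,0,0,-45,-5],[0.45,0,0,-10,-8.3],[0.45,0,0,0,-8.5],[0.45,0,0,0,-8.5],[0.45,0,0,0,-8.5],[0.45,0,0,0,-8.5],[0.45,0,0,0,-8.5],[0.45,0,0,0,-8.5],[0.45,0,0,0,-8.5]]]'
python3 -c "
from h import *
go(.553,.155,-2.3)"
```

```text
clock: 8.75
position: [0.5803, -0.1697, 0.1862]
ee_rot: [2.42, 1.982, -0.002]
force: [-0.5, 0.3, 0.8]
width: 0.551
t 8.75 p [ 0.5803 -0.1697  0.1862] w 0.551 F [-0.5  0.3  0.8] 
R [[0.197, 0.98, 0.008], [0.98, -0.197, -0.011], [-0.01, 0.01, -1.0]] q [ 0.59  0.5  -0.59  1.65  0.32  1.08 -0.29]
shift tool mm [313.  -90.6  -3.9] turn deg -9.0 heading -11.3
```

```bash
python3 -m inch '[[[0.45,40,-12,0,0],[0.45,40,-12,0,0],[0.45,40,-12,0,0],[0.45,40,-12,0,0],[0.45,40,-12,0,0],[0.45,40,-12,0,0],[0.45,40,-12,0,0],[0.45,0,0,0,-8],[0.45,0,0,0,0]]]'
python3 - <<'E'
from h import *
go(.553,.155,-2.3)
s=arm.observe(); d=eyes.get_image("wrist"); d=wristcam(d,s["position"],s["ee_rot"])
cv2.imwrite("pics/w3.png",d["frame"]); print(proj(d,[[.553,.155,.024],[.5526,.1126,.024],[.5605,.106,.062]]))
t=eyes.get_image("top"); cv2.imwrite("pics/t3.png",cv2.resize(t["frame"][90:300,170:490],None,fx=2.5,fy=2.5))
E
```

```text
clock: 9.65
position: [0.5509, 0.1296, 0.1924]
ee_rot: [2.264, 2.145, 0.003]
force: [0.1, -0.5, 0.2]
width: 0.553
t 9.65 p [0.5509 0.1296 0.1924] w 0.553 F [ 0.1 -0.5  0.2] 
R [[0.054, 0.998, 0.017], [0.998, -0.054, -0.015], [-0.014, 0.018, -1.0]] q [ 0.15  0.45 -0.68  1.73  0.35  1.06 -0.7 ]
shift tool mm [25.5  0.7 -0.4] turn deg -0.8 heading -3.1
[[316.0265867  146.05546699]
 [318.08220049 190.4385082 ]
 [328.54437596 208.92262363]]
```

View pics/w3.png

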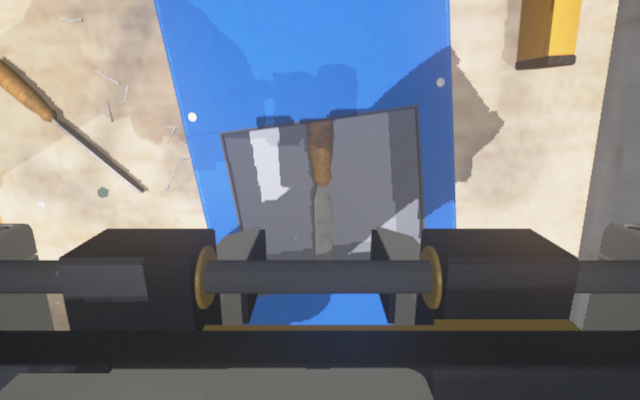

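View pics/t3.png

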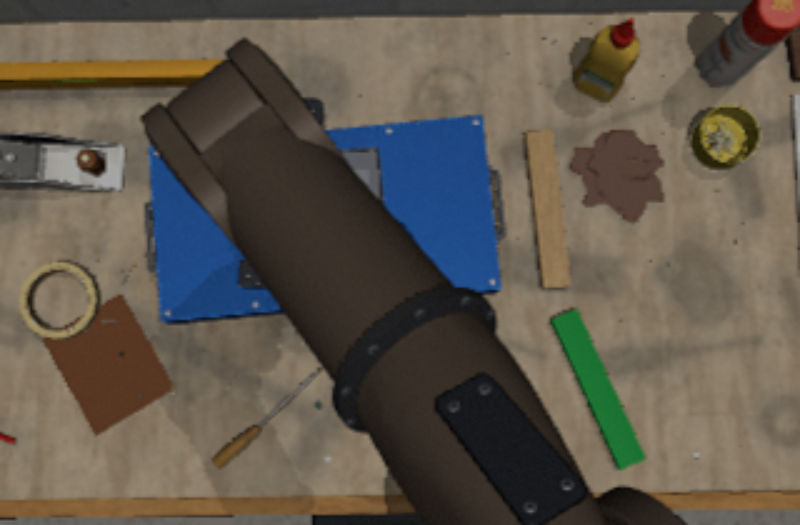

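The batten lies on the bench at about (548,210) in the top zoom, well clear of the box. In the wrist view the file is vertical at col ~320, 4 px right of the prediction, so I aim at x≈0.555.

```bash
python3 -m inch '[[[0.45,27,4,20,0],[0.45,0,0,35,0],[0.45,0,0,30,0],[0.45,0,0,15,0],[0.45,0,0,0,0]]]'
python3 -c "
from h import *
go(.5555,.155,-2.8)"
```

```text
clock: 10.25
position: [0.5627, 0.1474, 0.0918]
ee_rot: [2.297, 2.102, 0.007]
force: [-0.4, 0.5, -1.6]
width: 0.551
t 10.25 p [0.5627 0.1474 0.0918] w 0.551 F [-0.4  0.5 -1.6] 
R [[0.089, 0.996, 0.022], [0.996, -0.088, -0.018], [-0.016, 0.024, -1.0]] q [ 0.06  0.58 -0.61  1.81  0.46  0.88 -0.85]
shift tool mm [ 7.  -7.9 -0.3] turn deg -2.3 heading -5.1
```

```bash
python3 -m inch '[[[0.45,7,-8,0,-2],[0.45,0,0,0,0]]]'
python3 - <<'E'
from h import *
go(.5555,.155,-2.8)
s=arm.observe(); d=eyes.get_image("wrist"); cv2.imwrite("pics/w4.png",d["frame"])
E
```

```text
clock: 10.45
position: [0.5558, 0.1547, 0.0932]
ee_rot: [2.26, 2.14, 0.007]
force: [-0.6, 0.3, -0.2]
width: 0.551
t 10.45 p [0.5558 0.1547 0.0932] w 0.551 F [-0.6  0.3 -0.2] 
R [[0.055, 0.998, 0.023], [0.998, -0.054, -0.018], [-0.017, 0.024, -1.0]] q [ 0.06  0.58 -0.62  1.82  0.46  0.88 -0.84]
shift tool mm [ 0.3 -0.3 -0. ] turn deg -0.3 heading -3.1
```

View pics/w4.png

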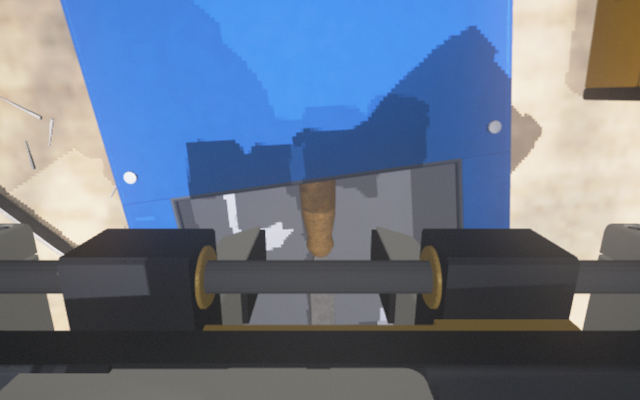

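The handle is centred between the fingers, at cols 303–335. I descend into the hatch.

```bash
python3 -m inch '[[[0.45,1,-1,25,0],[0.45,1,-1,25,0],[0.45,1,-1,15,0],[0.45,0,0,0,0]]]'
python3 -c "
from h import *
go(.5555,.155,-2.8)"
```

```text
clock: 10.9
position: [0.5597, 0.1569, 0.032]
ee_rot: [2.26, 2.131, 0.021]
force: [-0.7, -0.0, 0.5]
width: 0.553
t 10.9 p [0.5597 0.1569 0.032 ] w 0.553 F [-0.7 -0.   0.5] 
R [[0.059, 0.998, 0.034], [0.998, -0.058, -0.016], [-0.014, 0.035, -0.999]] q [ 0.01  0.65 -0.57  1.86  0.54  0.76 -0.92]
shift tool mm [-2.2 -4.  -0.1] turn deg -0.5 heading -3.3
```

```bash
python3 -m inch '[[[0.45,-2,-4,9,0],[0.45,0,-1,8,0],[0.45,0,0,2,0],[0.45,0,0,0,0]]]'
python3 -c "
from h import *
go(.5555,.155,-2.8)"
```

```text
clock: 11.3
position: [0.5565, 0.1553, 0.014]
ee_rot: [2.259, 2.129, 0.026]
force: [-0.5, 1.2, -0.1]
width: 0.55
t 11.3 p [0.5565 0.1553 0.014 ] w 0.55 F [-0.5  1.2 -0.1] 
R [[0.059, 0.998, 0.038], [0.998, -0.059, -0.015], [-0.013, 0.038, -0.999]] q [-0.    0.67 -0.55  1.89  0.57  0.71 -0.94]
shift tool mm [-0.4 -0.9 -0. ] turn deg -0.6 heading -3.4
```

```bash
python3 -m inch '[[[0.85,0,0,0,0],[0.85,0,0,0,0],[0.85,0,0,0,0],[0.85,0,0,0,0],[0.85,0,0,0,0],[0.85,0,0,0,0],[0.85,0,0,0,0]]]' 20
python3 -m inch '[[[0.85,-10,0,0,0],[0.85,-10,0,0,0],[0.85,-10,0,0,0],[0.85,-10,0,0,0],[0.85,0,0,0,0]]]' 20
```

```text
clock: 12.0
position: [0.5573, 0.1556, 0.0152]
ee_rot: [2.259, 2.129, 0.029]
force: [0.4, -0.2, -1.1]
width: 0.24
clock: 12.5
position: [0.5542, 0.1108, 0.0152]
ee_rot: [2.26, 2.127, 0.026]
force: [-0.1, -0.8, -1.6]
width: 0.241
```

```bash
python3 -m inch '[[[0.85,-5,0,0,0],[0.85,-5,0,0,0],[0.85,0,0,0,0]]]' 20
python3 -c "
from h import *
st()"
```

```text
clock: 12.8
position: [0.5533, 0.0993, 0.0152]
ee_rot: [2.261, 2.126, 0.025]
force: [-0.6, 0.3, -2.0]
width: 0.241
t 12.8 p [0.5533 0.0993 0.0152] w 0.241 F [-0.6  0.3 -2. ] 
R [[0.061, 0.997, 0.038], [0.998, -0.061, -0.016], [-0.014, 0.039, -0.999]] q [ 0.1   0.65 -0.55  1.93  0.57  0.69 -0.86]
```

```bash
python3 -m inch '[[[0.45,0,0,0,0],[0.45,0,0,0,0],[0.45,0,0,0,0],[0.45,0,0,0,0],[0.45,0,0,-20,0],[0.45,0,0,-30,0],[0.45,0,0,-30,0],[0.45,0,0,-20,0],[0.45,0,0,0,0]]]' 20
python3 - <<'E'
from h import *
go(.555,.12,-2.8)
s=arm.observe(); d=eyes.get_image("wrist"); d=wristcam(d,s["position"],s["ee_rot"]);cv2.imwrite("pics/w5.png",d["frame"])
for y in (.1,.12,.14,.157): print(y,proj(d,[[.556,y,.026]]))
E
```

```text
clock: 13.7
position: [0.5493, 0.1038, 0.1188]
ee_rot: [2.258, 2.132, 0.027]
force: [0.4, 0.5, 0.6]
width: 0.548
t 13.7 p [0.5493 0.1038 0.1188] w 0.548 F [0.4 0.5 0.6] 
R [[0.058, 0.998, 0.037], [0.998, -0.057, -0.014], [-0.012, 0.038, -0.999]] q [ 0.17  0.51 -0.65  1.85  0.43  0.89 -0.75]
shift tool mm [16.5  4.8 -0. ] turn deg -0.5 heading -3.3
0.1 [[323.2497388  199.71126635]]
0.12 [[321.7742945  173.23775083]]
0.14 [[320.23517657 145.62175582]]
0.157 [[318.87372669 121.19361256]]
```

View pics/w5.png

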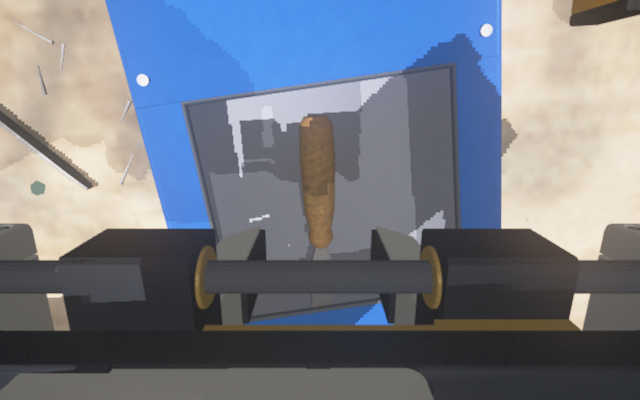

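The handle end is at row 115, so y≈0.160, and it is now inside the hatch with clearance to the edge at row ~85. I regrip at y≈0.125.

```bash
python3 -m inch '[[[0.45,21,3,10,0],[0.45,1,-2,30,0],[0.45,1,-2,30,0],[0.45,1,-2,15,0],[0.45,0,0,0,0]]]'
python3 -c "
from h import *
go(.554,.125,-2.8)"
```

```text
clock: 14.25
position: [0.5489, 0.1262, 0.0254]
ee_rot: [2.259, 2.133, 0.021]
force: [-0.2, 0.4, -0.2]
width: 0.55
t 14.25 p [0.5489 0.1262 0.0254] w 0.55 F [-0.2  0.4 -0.2] 
R [[0.058, 0.998, 0.034], [0.998, -0.057, -0.016], [-0.014, 0.034, -0.999]] q [ 0.06  0.64 -0.57  1.91  0.56  0.72 -0.89]
shift tool mm [-0.9  5.1  0.2] turn deg -0.5 heading -3.3
```

```bash
python3 -m inch '[[[0.45,-1,4,6,0],[0.45,0,0,6,0],[0.45,0,0,2,0],[0.45,0,0,0,0]]]'
python3 -m inch '[[[0.85,0,0,0,0],[0.85,0,0,0,0],[0.85,0,0,0,0],[0.85,0,0,0,0],[0.85,0,0,0,0],[0.85,0,0,0,0],[0.85,0,0,0,0]]]' 12
```

```text
clock: 14.65
position: [0.5541, 0.1246, 0.0107]
ee_rot: [2.259, 2.132, 0.021]
force: [-1.0, 0.3, 0.5]
width: 0.552
clock: 15.35
position: [0.5549, 0.1247, 0.0122]
ee_rot: [2.259, 2.131, 0.024]
force: [0.5, -0.1, -1.6]
width: 0.269
```

```bash
python3 -m inch '[[[0.85,0,0,-10,0],[0.85,0,0,-10,0],[0.85,0,0,-10,0],[0.85,0,0,-10,0],[0.85,0,0,0,0]]]'
python3 - <<'E'
from h import *
st()
for n in ("wrist","scene"):
    d=eyes.get_image(n); f=d["frame"]
    if n=="scene": f=cv2.resize(f[150:260,210:370],None,fx=5,fy=5)
    cv2.imwrite(f"pics/{n}6.png",f)
E
```

```text
clock: 15.85
position: [0.5532, 0.1254, 0.0561]
ee_rot: [2.259, 2.131, 0.024]
force: [0.3, 0.5, -1.2]
width: 0.268
t 15.85 p [0.5532 0.1254 0.0561] w 0.268 F [ 0.3  0.5 -1.2] 
R [[0.058, 0.998, 0.036], [0.998, -0.058, -0.016], [-0.013, 0.037, -0.999]] q [ 0.09  0.6  -0.6   1.88  0.52  0.78 -0.85]
```

View pics/wrist6.png

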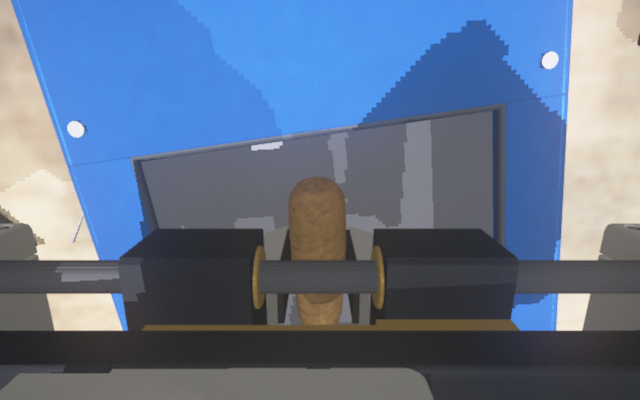

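View pics/scene6.png

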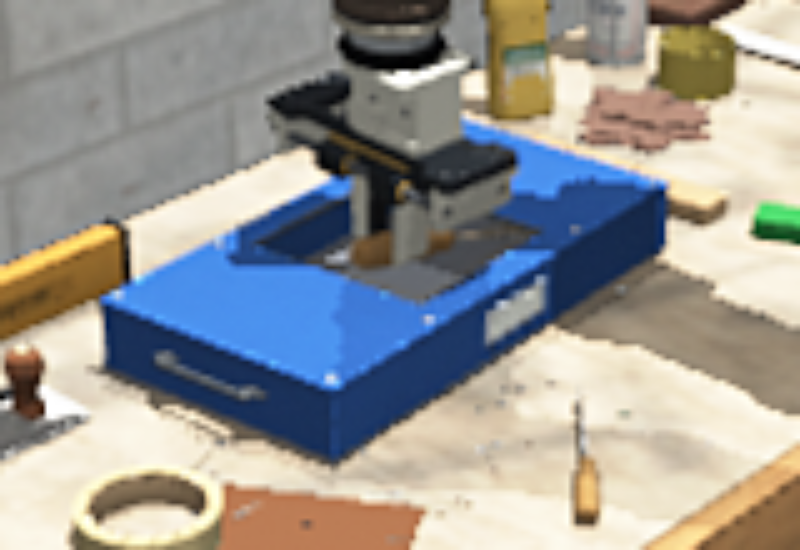

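```bash
python3 -m inch '[[[0.85,0,0,-6,0],[0.85,0,0,-6,0],[0.85,0,0,0,0]]]' 8
python3 - <<'E'
from h import *
s,M=st(); d=eyes.get_image("wrist"); d=wristcam(d,s["position"],s["ee_rot"]);cv2.imwrite("pics/w7.png",d["frame"])
g=s["position"]-.0188*M[:,2]
for th in (0,10,15,20,25):
    t=np.radians(th); b=g+.033*(np.cos(t)*M[:,0]-np.sin(t)*M[:,2]); print(th,proj(d,[b,g]).round(0).tolist())
E
```

```text
clock: 16.25
position: [0.5516, 0.1248, 0.0669]
ee_rot: [2.26, 2.132, 0.019]
force: [1.3, 0.6, -1.4]
width: 0.27
t 16.25 p [0.5516 0.1248 0.0669] w 0.27 F [ 1.3  0.6 -1.4] 
R [[0.058, 0.998, 0.033], [0.998, -0.058, -0.017], [-0.015, 0.034, -0.999]] q [ 0.1   0.59 -0.61  1.88  0.5   0.8  -0.84]
0 [[319.0, 191.0], [319.0, 265.0]]
10 [[319.0, 196.0], [319.0, 265.0]]
15 [[319.0, 199.0], [319.0, 265.0]]
20 [[319.0, 203.0], [319.0, 265.0]]
25 [[319.0, 208.0], [319.0, 265.0]]
```

View pics/w7.png

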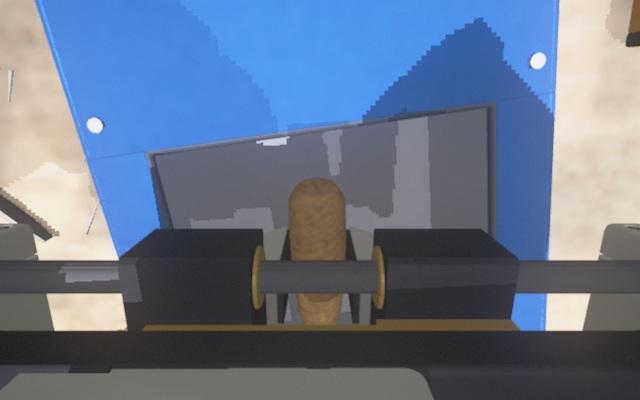

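```bash
python3 -m inch '[[[0.85,7,0,-6,0],[0.85,7,0,-6,0],[0.85,7,0,-6,0],[0.85,0,0,0,0]]]' 8
python3 - <<'E'
from h import *
st()
d=eyes.get_image("scene"); f=cv2.resize(d["frame"][120:240,220:370],None,fx=5,fy=5); cv2.imwrite("pics/s8.png",f)
d=eyes.get_image("wrist"); cv2.imwrite("pics/w8.png",d["frame"])
E
```

```text
clock: 16.7
position: [0.5518, 0.1485, 0.0856]
ee_rot: [2.26, 2.134, 0.019]
force: [0.6, 0.9, -1.7]
width: 0.268
t 16.7 p [0.5518 0.1485 0.0856] w 0.268 F [ 0.6  0.9 -1.7] 
R [[0.058, 0.998, 0.032], [0.998, -0.057, -0.016], [-0.014, 0.033, -0.999]] q [ 0.07  0.57 -0.62  1.85  0.48  0.85 -0.86]
```

View pics/s8.png

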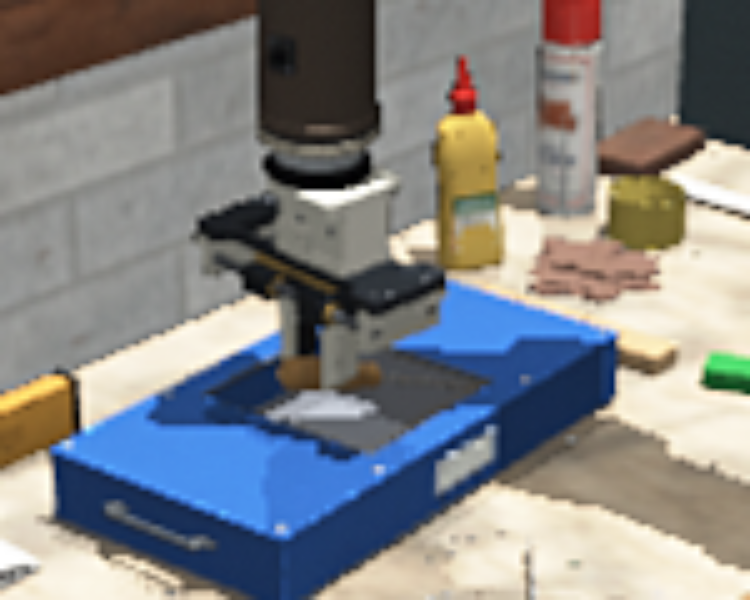

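View pics/w8.png

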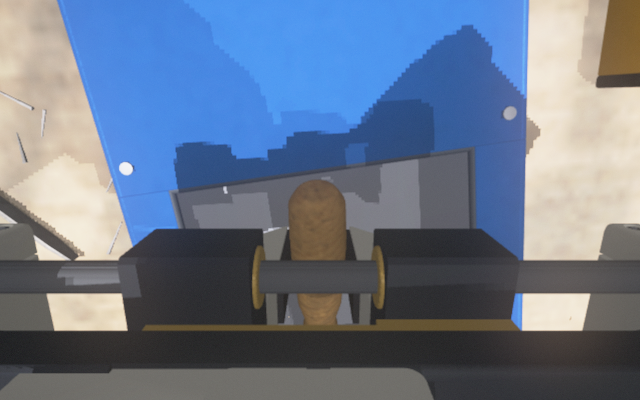

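The handle end stands clear above the box top, at about (330,375) in the scene zoom, and the blade is still inside. I keep drawing it out.

```bash
python3 -m inch '[[[0.85,7,0,-6,0],[0.85,6,0,-7,0],[0.85,0,0,-10,0],[0.85,0,0,-10,0],[0.85,0,0,0,0]]]' 8
python3 - <<'E'
from h import *
st()
d=eyes.get_image("scene"); f=cv2.resize(d["frame"][120:240,220:370],None,fx=5,fy=5); cv2.imwrite("pics/s9.png",f)
d=eyes.get_image("wrist"); cv2.imwrite("pics/w9.png",d["frame"])
E
```

```text
clock: 17.3
position: [0.551, 0.1611, 0.1201]
ee_rot: [2.261, 2.132, 0.014]
force: [0.8, 0.3, -1.9]
width: 0.268
t 17.3 p [0.551  0.1611 0.1201] w 0.268 F [ 0.8  0.3 -1.9] 
R [[0.059, 0.998, 0.03], [0.998, -0.058, -0.018], [-0.016, 0.031, -0.999]] q [ 0.06  0.54 -0.65  1.81  0.44  0.92 -0.84]
```

View pics/s9.png

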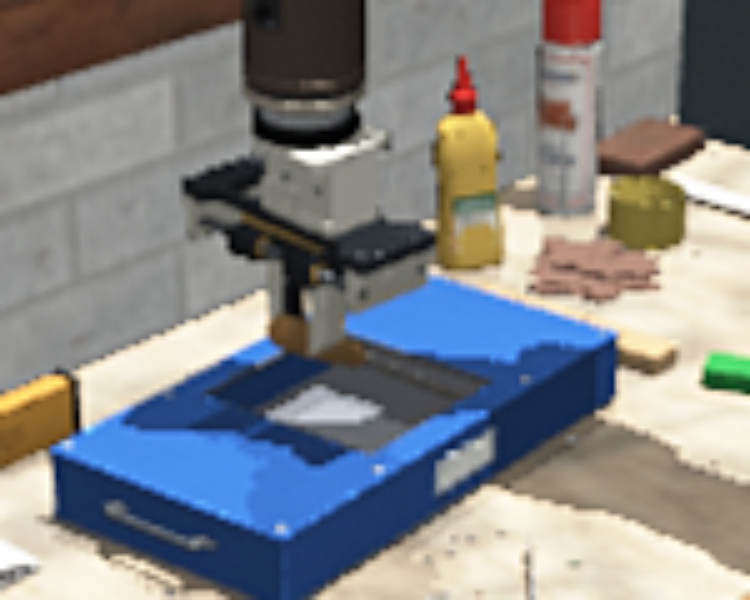

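View pics/w9.png

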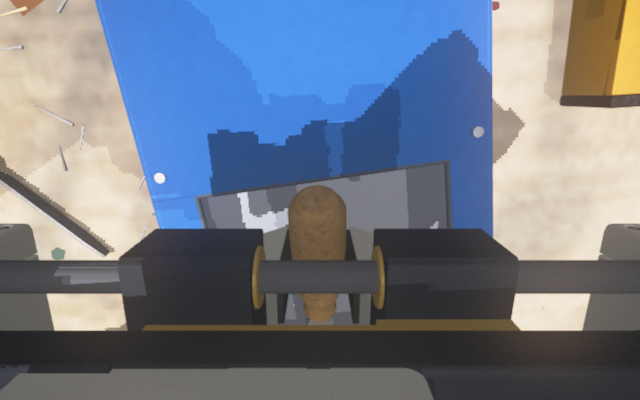

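```bash
python3 -m inch '[[[0.85,0,0,-10,0],[0.85,0,0,-10,0],[0.85,-6,0,-8,0],[0.85,-8,0,-10,0],[0.85,0,0,0,0]]]' 8
python3 - <<'E'
from h import *
st()
d=eyes.get_image("scene"); f=cv2.resize(d["frame"][110:230,220:370],None,fx=5,fy=5); cv2.imwrite("pics/s10.png",f)
d=eyes.get_image("wrist"); cv2.imwrite("pics/w10.png",d["frame"])
E
```

```text
clock: 17.9
position: [0.5481, 0.145, 0.1599]
ee_rot: [2.262, 2.131, 0.009]
force: [0.1, 0.5, -0.8]
width: 0.268
t 17.9 p [0.5481 0.145  0.1599] w 0.268 F [ 0.1  0.5 -0.8] 
R [[0.06, 0.998, 0.027], [0.998, -0.059, -0.02], [-0.019, 0.029, -0.999]] q [ 0.11  0.49 -0.67  1.78  0.39  0.99 -0.78]
```

View pics/s10.png

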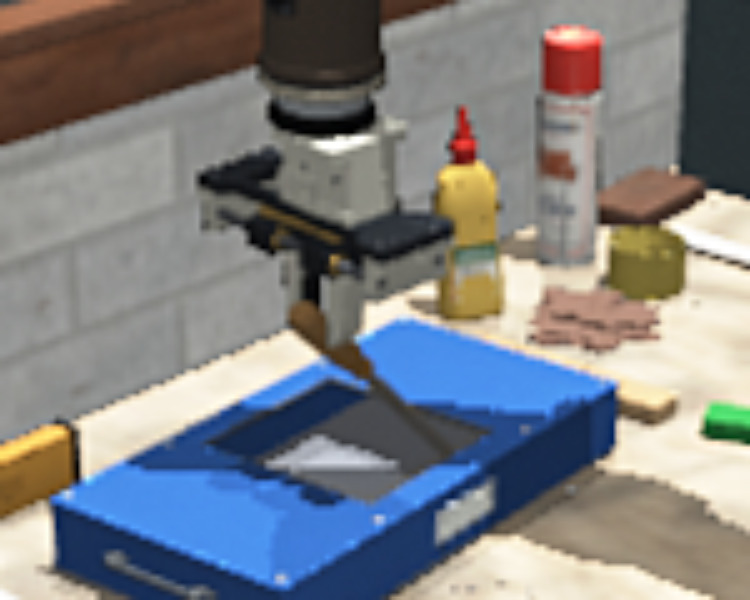

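View pics/w10.png

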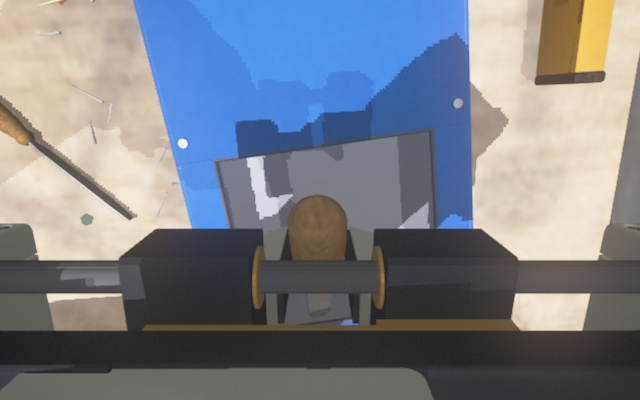

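The file slopes at about 40° through the hatch, from the handle at (310,330) to the blade entering at (450,450). I continue up and along +y.

```bash
python3 -m inch '[[[0.85,6,0,-10,0],[0.85,6,0,-10,0],[0.85,6,0,-10,0],[0.85,6,0,-10,0],[0.85,6,0,-10,0],[0.85,0,0,0,0]]]' 8
python3 - <<'E'
from h import *
st()
d=eyes.get_image("scene"); f=cv2.resize(d["frame"][110:230,220:370],None,fx=5,fy=5); cv2.imwrite("pics/s11.png",f)
E
```

```text
clock: 18.6
position: [0.5475, 0.1817, 0.2125]
ee_rot: [2.261, 2.137, 0.01]
force: [-0.3, 0.8, 4.3]
width: 0.271
t 18.6 p [0.5475 0.1817 0.2125] w 0.271 F [-0.3  0.8  4.3] 
R [[0.057, 0.998, 0.026], [0.998, -0.056, -0.018], [-0.017, 0.027, -1.0]] q [ 0.07  0.45 -0.7   1.69  0.35  1.11 -0.79]
```

View pics/s11.png

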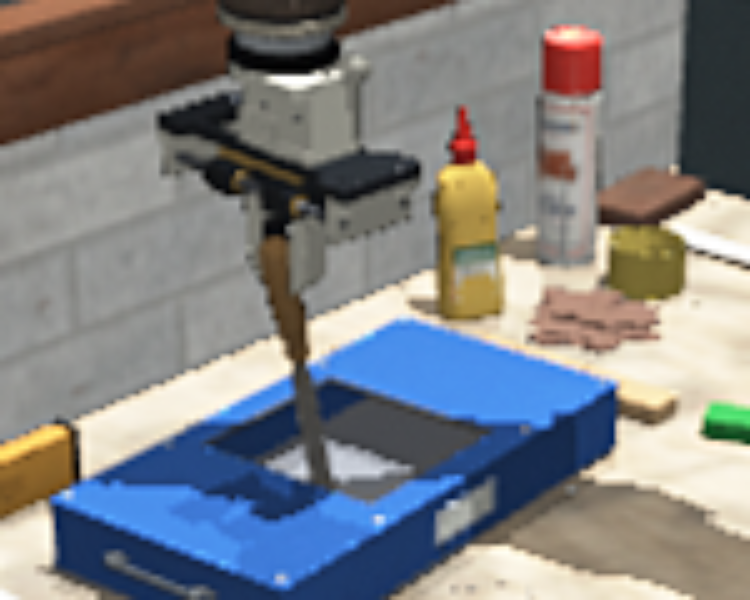

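```bash
python3 -m inch '[[[0.85,0,0,0,0],[0.85,0,0,0,0]]]' 25
python3 -m inch '[[[0.85,-6,0,-6,0],[0.85,-6,0,-6,0],[0.85,-6,0,-6,0],[0.85,0,0,0,0]]]' 25
python3 - <<'E'
from h import *
st()
d=eyes.get_image("scene"); f=cv2.resize(d["frame"][110:230,220:370],None,fx=5,fy=5); cv2.imwrite("pics/s12.png",f)
d=eyes.get_image("wrist"); cv2.imwrite("pics/w12.png",d["frame"])
E
```

```text
clock: 18.85
position: [0.5478, 0.1818, 0.2125]
ee_rot: [2.26, 2.136, 0.011]
force: [-0.2, 1.5, -0.0]
width: 0.264
clock: 19.25
position: [0.5455, 0.1602, 0.2307]
ee_rot: [2.262, 2.135, 0.005]
force: [0.5, -0.4, -2.1]
width: 0.267
t 19.25 p [0.5455 0.1602 0.2307] w 0.267 F [ 0.5 -0.4 -2.1] 
R [[0.058, 0.998, 0.024], [0.998, -0.058, -0.02], [-0.019, 0.025, -1.0]] q [ 0.11  0.42 -0.71  1.68  0.33  1.14 -0.75]
```

View pics/s12.png

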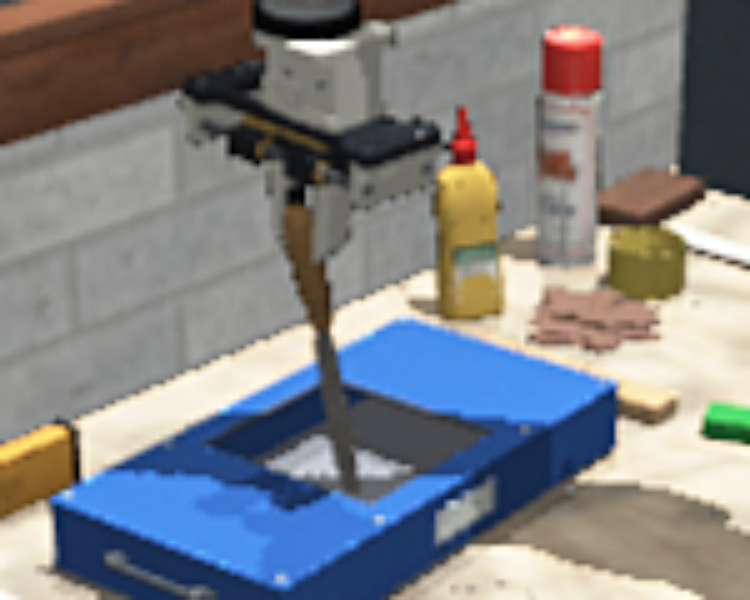

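View pics/w12.png

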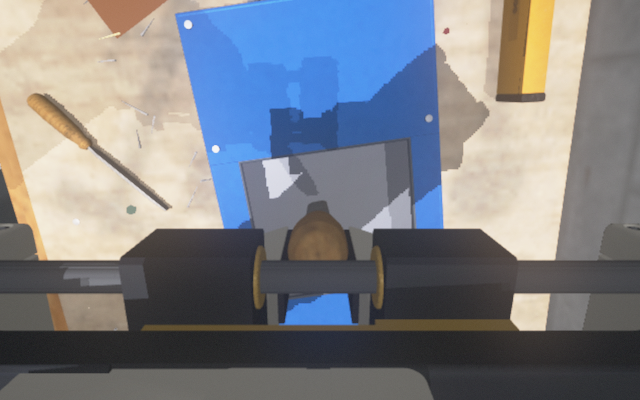

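The file hangs almost vertically. In the wrist view the tip is at (317,207), inside the hatch outline (rows 140–230). I raise it straight up.

```bash
python3 -m inch '[[[0.85,0,0,-15,0],[0.85,0,0,-20,0],[0.85,0,0,-20,0],[0.85,0,0,-20,0],[0.85,0,0,-15,0],[0.85,0,0,-10,0],[0.85,0,0,0,0],[0.85,0,0,0,0],[0.85,0,0,0,0],[0.85,0,0,0,0]]]' 40
python3 - <<'E'
from h import *
st()
d=eyes.get_image("scene"); f=cv2.resize(d["frame"][90:250,210:370],None,fx=3.7,fy=3.7); cv2.imwrite("pics/s13.png",f)
t=eyes.get_image("top"); cv2.imwrite("pics/t13.png",cv2.resize(t["frame"][90:300,170:490],None,fx=2.5,fy=2.5))
E
```

```text
clock: 20.35
position: [0.5405, 0.1635, 0.3291]
ee_rot: [2.263, 2.141, -0.005]
force: [0.4, 0.2, -3.5]
width: 0.264
t 20.35 p [0.5405 0.1635 0.3291] w 0.264 F [ 0.4  0.2 -3.5] 
R [[0.055, 0.998, 0.016], [0.998, -0.055, -0.021], [-0.02, 0.017, -1.0]] q [ 0.12  0.35 -0.73  1.52  0.27  1.35 -0.69]
```

View pics/s13.png

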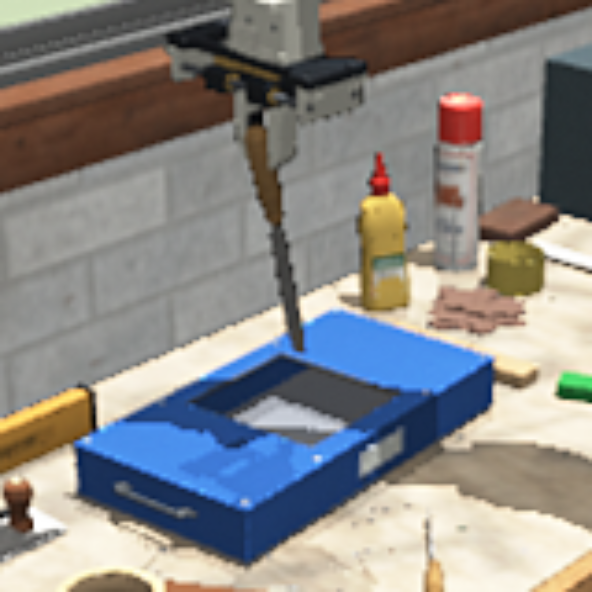

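View pics/t13.png

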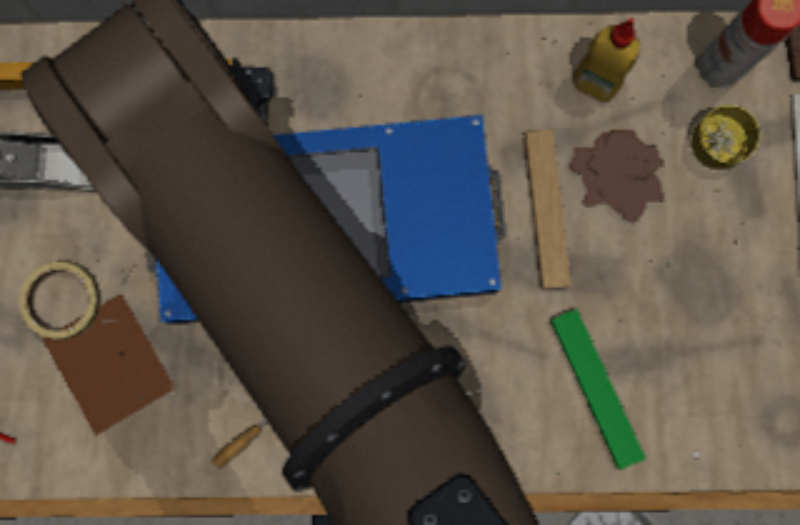

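```bash
python3 - <<'E'
from h import *
d=eyes.get_image("scene")
for p in [(298,350),(262,128)]:
    c,v=ray(d,(210+p[0]/3.7,90+p[1]/3.7))
    for x in (.53,.545,.56): print(p,c+v*(x-c[0])/v[0])
E
python3 -m inch '[[[0.85,0,0,-15,0],[0.85,0,0,-15,0],[0.85,0,0,0,0],[0.85,0,0,0,0],[0.85,0,0,0,0],[0.85,0,0,0,0],[0.85,0,0,0,0],[0.85,0,0,0,0],[0.85,0,0,0,0],[0.85,0,0,0,0],[0.85,0,0,0,0],[0.85,0,0,0,0]]]' 40
python3 - <<'E'
from h import *
s,M=st(); print(s["dq"].round(3))
d=eyes.get_image("scene"); f=cv2.resize(d["frame"][80:240,210:370],None,fx=3.7,fy=3.7); cv2.imwrite("pics/s14.png",f)
E
```

```text
(298, 350) [0.53       0.13298757 0.13129478]
(298, 350) [0.545     0.1171491 0.1211725]
(298, 350) [0.56       0.10131064 0.11105022]
(262, 128) [0.53       0.1770129  0.36590366]
(262, 128) [0.545      0.16176944 0.35895212]
(262, 128) [0.56       0.14652597 0.35200058]
clock: 21.7
position: [0.5391, 0.163, 0.3558]
ee_rot: [2.265, 2.143, -0.013]
force: [0.4, 0.1, -1.9]
width: 0.263
t 21.7 p [0.5391 0.163  0.3558] w 0.263 F [ 0.4  0.1 -1.9] 
R [[0.055, 0.998, 0.01], [0.998, -0.055, -0.023], [-0.022, 0.012, -1.0]] q [ 0.12  0.34 -0.73  1.47  0.25  1.42 -0.68]
[ 0.001  0.001 -0.001 -0.001 -0.    -0.001 -0.001]
```

View pics/s14.png

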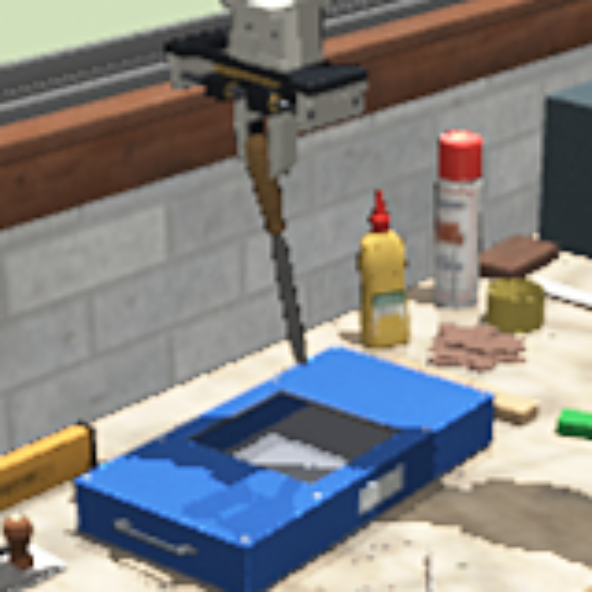

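The file hangs still, with its tip at (300,358) in the scene zoom. That puts the tip about 0.14 m up, well over the box top, so I hand in the job.

```bash
python3 -c "
from cell import workorder; print(workorder.sign_off())"
```

```text
the job is handed in; nothing more can be done
None
```

The job is handed in at about 22 s on the robot's clock, with the file held in the gripper above the box. `sign_off` reported no verdict.

- **Batten:** I lifted it off and laid it flat on the bench to the robot's right of the box. The last top picture shows it clear of the box and of the green look-alike.
- **File:** I slid it about 56 mm towards its tip, regripped it near the handle end and tilted it out of the hatch. It finished hanging almost vertically in the jaws at 40 N.
- **Last checks:**
  - The arm was still (joint speeds about 0.001 rad/s).
  - The jaws stood about 24 mm open on the handle.
  - From the scene camera I put the blade tip roughly 0.14 m above the bench (single-view estimate) and the handle end about 0.38 m; before the last 27 mm lift I measured 0.12 and 0.36 m.
- **Bystanders:** The tape roll and the yellow tin looked unmoved in the top pictures; I did not measure them again.
- **Not confirmed:** I judged the tilted-in-hatch step from pictures and geometry, not by a direct measurement. One force reading of about 4 N upward appeared while the file swung to vertical, and it was gone by the next reading. No check failed.

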